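Length check of a telescopic hand rest

ROBOT

A 7-joint arm with a two-finger parallel gripper is mounted at the origin on the work surface. World frame = base frame: x ahead of the robot, y to its left, z up, the work surface at z = 0. Lengths are in m, angles in rad, forces in N, time in s.
With the tool pointing down it reaches from about 0.4 to 0.85 m from the base axis. Payload 10.4 kg.
Tool frame: the origin (TCP) lies midway between the tips of the shut fingers; the grasp point (between the pads) lies 19 mm behind it; z points along the fingers, y is the line along which they close (so a half turn about z gives the same grasp; the last joint's range is limited). The gripper opens to 87 mm and grips with 3 to 60 N. Pads are 19 mm wide; open, the fingers measure 117 mm over their backs; the gripper's body (75 mm by 190 mm) begins 51 mm behind the grasp point.
Start: joints at [1.163, 0.332, -0.065, 1.46, 0.022, 1.35, -0.088], TCP at [0.235, -0.579, 0.223] pointing down, gripper open.
Joint ranges: [-2.6, 2.6], [-0.5, 2.12], [-1.47, 1.34], [0.16, 2.42], [-1.27, 4.41], [0.06, 2.06], [-2.6, 2.6]. Speed limits (rad/s): [2.22, 2.22, 2.79, 2.79, 3.14, 3.14, 3.14].

INTERFACE

Orientations are given as a unit quaternion [x, y, z, w].
In Python, from bench import r gives the robot as it stands.
- The arm moves only by the tool arm_command, never from a script. Its arguments are lists of equal length, an entry for each row: "xyz": the shift along the world's x, y, z in m, a list of three; "rot": the turn, a rotation vector about the world's x, y, z in rad, a list of three. In form: {"xyz": [[tx, ty, tz], ...], "rot": [[ax, ay, az], ...]}. A call has 1 to 20 rows; each row is the pose to reach, as a shift and turn from the pose commanded when the call began; what a row does not reach only later rows make up. A row lasts 1/12 s, in which the tool goes at most 41.7 mm and 7.16 degrees, less where a joint would pass 70% of its speed; a pose out of reach is approached as far as the arm can. A call with a gripper value outside its range is refused whole. "grip" is the opening, from 0 (shut) to 1 (fully open), set as the call begins (left out, the last holds). The fingers move at their own pace and stop on an object; "squeeze" is the grip in N (left out, the last holds). Time passes only in rows, so rows that repeat a pose let the fingers close. It gives the time, the measured TCP pose, the force, the opening and the grip force at its end, in the units of the state.
- r.read_state(): the state, without advancing time (a new reading comes with each control period).
- r.camera(name): name is "scene" or "top" or "wrist"; returns the picture (384x512x3 uint8, red, green, blue); there is no depth.
- r.camera_model(name): a dict with "fx", "fy", "cx", "cy" (pixels), "T" (4x4, takes a point from camera to world coordinates). Camera axes: x right, y up, looking along -z (the intrinsics and any distortion apply to the point x, -y, -z); pixel columns grow to the right and rows downward; lengths in m; the calibration is good to about 2 mm. The wrist camera is an equidistant fisheye: a pixel r from the principal point sees the ray r / f radians off the axis. A picture is of the moment at which its call begins: read the wrist's pose just before it. camera_model takes no time and is no camera call; for the wrist camera it gives the pose at the moment of the call.
- r.close_job(): hands the job in; it is judged then, once.
Trained networks look in the newest picture that a camera, given by its name, has taken for a name from the list of things; names that differ only in an ending like _2 or _b are one class to them, and where a whole thing is asked for, a point or a joint stands for the part that bears it (a point fixed in the world has none). Each returns a list of dicts, best first, with "conf" (0 to 1); they miss things now and then, are a little off and sometimes report something else, mostly with a low value. They report only what shows in the picture. A call takes as long as a camera call.
- r.look_for(label, camera): "at" ([x, y, z] in m, in the coordinates of the camera as it stood for that picture, good to about 4 mm: the middle of the surface that is visible of it).
- r.spot_point(label, camera): "at" ([x, y, z] in m, in the coordinates of the camera as it stood for that picture, good to about 4 mm: a listed point, or the origin of a listed thing).
The state is a dict: "time": time; "joint_positions": joint angles; "joint_vel": joint speeds; "joint_torque": joint torques, N m; "ee_pos": TCP position; "eef_rot": TCP orientation; "ft_force": force on the tool from outside, world axes, zero at the start; "torque": the same for the moment, N m; "width": finger opening in m; "grip_force": force on a finger pad.
Only numpy, scipy, OpenCV 4.12 (cv2) and the standard library are available. Lean on these libraries where they do the work, as an engineer would, in place of code of your own. Each camera call takes 0.05 s, during which the arm holds its last target. There are 200 camera calls.

TASK

Check the telescopic hand rest (the aluminium stick with the cork ball) on the gauge board: hang its eye over the steel post so that the closed stick lies along the board with its ball towards the coloured bands, and let go of it. Then take it by the black grip, squeeze in the orange side button and pull the stick out past the first stop to the second stop (fully out), the eye still down on the post and the ball over the green band. Finish while holding it there, stretched out by its grip: do not let go at the end, and leave the other things on the counter where they are.

Things in the scene. Friction and masses are not known exactly. Their poses are not given: they have to be found in the camera images.
- stick: Telescopic hand rest, 279 mm long closed, about 0.25 kg, lying flat. Origin: under its middle line, 110 from the eye's centre. +x from eye to cork ball, +z up. In its x: eye ring -130 to -90; bare aluminium sleeve 26 wide, 26 high, -92 to 40; black grip 42 to 102; rod; ball at 135. Grip, rod and ball slide out together along +x; a spring (3 N, fully out 5 N) draws them back. Mass centre near x = 15.
- eye (a point): Centre of the hole of the stick's steel eye ring (outside diameter 40 mm, hole 18, 8 thick, flush with the stick's underside): 4 mm above the underside, at stick x = -110, y = 0. Axes as stick.
- grip (a point): Centre of the black rubber grip (60 mm long, 32 wide, 30 high), 15 above the underside, at stick x = 72 when closed; slides with it. Axes as stick. The orange button, a paddle 44 long (x) and 16 high, sits mid-way on the grip's -y side face, 6 proud of it: the grip is 38 wide over the button, 33 with it pressed.
- ball (a point): Centre of the cork ball (diameter 28) at the stick's tip, at stick x = 135 when closed; slides with the grip.
- slide (a joint): How far grip, rod and ball are out: 0 closed, 0.035 m first stop, 0.070 m second stop (hard end, fully out). Closed and at the first stop a tooth catches (2 mm of play) unless the button is pressed; nothing catches at the second stop, so it must be held there.
- button (a joint): Travel of the orange button, pressed level towards the stick's +y: 0 out, 0.005 m fully in (6 N); it springs out by itself. The tooth is free from about 0.004 m. Squeezing the grip across its width between the fingers presses it; keep it pressed while pulling past the first stop.
- gauge: Fixed plywood board 420 mm (x) by 80 (y), 8 thick, flat on the counter. Origin: centre of its underside; +x runs from the steel post to the coloured bands, z up. Post at x = -165, y = 0. Bands across it, 24 wide: white x = 80, yellow 115, green 150: under the ball of the hung stick when closed, at the first and at the second stop.
- post_foot (a point): Axis of the upright steel post (diameter 10) at the board's top face.
- post_top (a point): Top of the post, 38 mm above the board's top face; its last 7 mm taper to 4 mm diameter.
- green_mark (a point): Centre of the green band, on the board's top face.
- tube_red: Bystander: white paint tube with a red label, lying, 112 x 38 x 24 mm high. Origin: underside, near its middle.
- tube_yellow: Bystander: white paint tube with a yellow label, lying, 112 x 38 x 24 mm high. Origin: underside, near its middle.
- tube_blue: Bystander: white paint tube with a blue label, lying, 112 x 38 x 24 mm high. Origin: underside, near its middle.
- tube_green: Bystander: white paint tube with a green label, lying, 112 x 38 x 24 mm high. Origin: underside, near its middle.
- eraser: Bystander: white eraser 55 x 24 x 13 mm. Origin: centre of the underside.
- cup: Bystander: blue ceramic cup, 76 mm diameter, 85 high. Origin: centre of the underside.
- marker: Bystander: white marker with a pink cap, lying, 132 x 18 x 18 mm. Origin: underside, near its middle.

How it is judged:
By the outcome, as a careful person would: the job done as asked, in the order asked, and still so for the second after the job is handed in, while the arm keeps its last pose, push and grip.
It also fails if it takes over 48 s, if anything falls off the work surface, if the arm or the gripper's body presses on something with over 40 N, if the wrist force passes 120 N, or if a joint passes its speed limit or range.

## Working session

There is one attempt and no reset: what is moved stays moved. The work goes in short steps, Python scripts to look and compute and a tool call to move; the robot and the scene stay as the last step left them, time stands still between calls to the robot, and variables do not carry over. Pictures are saved under pics/ and viewed, at most 10 in all, crops included, and the job is handed in when it is done.

Besides the shell and the picture viewer there is one more tool, called after "Request:" in YAML: its name, and indented under it one key for each argument. arm_command: Moves the arm, as the interface text tells. Its arguments: {"type":"object","properties":{"xyz":{"type":"array"},"rot":{"type":"array"},"grip":{"type":"number"},"squeeze":{"type":"number"}},"required":["xyz","rot"]}

```bash
mkdir -p pics; cat > h.py <<'E'
import numpy as np, cv2
from bench import r
from scipy.spatial.transform import Rotation as R
def snap(c,fn=None):
    T=np.array(r.camera_model(c)["T"]); im=r.camera(c)
    if fn: cv2.imwrite("pics/"+fn,im[:,:,::-1])
    return T,im
def pts(c,T,names,f="spot_point"):
    for n in names:
        o=getattr(r,f)(n,c)
        print(c,n,[(np.round((T@np.append(d["at"],1))[:3],4).tolist(),round(d["conf"],2)) for d in o[:2]])
E
python3 - <<'E'
from h import *
for c in ("scene","top"):
    T,im=snap(c,c+"0.png")
    pts(c,T,["stick","eye","grip","ball","gauge","post_foot","post_top","green_mark"])
s=r.read_state();print(s["time"],s["ee_pos"],s["eef_rot"],s["width"])
cv2.imwrite("pics/both.png",cv2.resize(np.hstack([cv2.imread("pics/scene0.png"),cv2.imread("pics/top0.png")]),(800,300)))
E
```

```text
scene stick [([0.4804, -0.0111, -0.0014], 0.59)]
scene eye [([0.4898, -0.121, 0.0043], 0.71)]
scene grip [([0.4725, 0.0666, 0.0149], 0.86), ([0.4492, 0.4096, 0.0003], 0.37)]
scene ball [([0.4645, 0.1256, 0.0174], 0.6)]
scene gauge [([0.5867, 0.0117, -0.0018], 0.63)]
scene post_foot [([0.5942, -0.1539, 0.0066], 0.74)]
scene post_top [([0.5952, -0.1563, 0.0465], 0.78)]
scene green_mark [([0.5845, 0.1608, 0.0134], 0.57), ([0.773, 0.1781, -0.0024], 0.27)]
top stick [([0.4827, -0.1155, 0.0029], 0.69)]
top eye [([0.4842, -0.1136, 0.0023], 0.95)]
top grip [([0.4745, 0.0596, 0.0175], 0.75), ([0.4497, -0.3771, -0.0007], 0.55)]
top ball [([0.4662, 0.1239, 0.0182], 0.57)]
top gauge []
top post_foot [([0.5959, -0.1561, 0.0085], 0.83)]
top post_top [([0.5985, -0.1578, 0.0458], 0.91), ([0.5984, -0.1566, 0.0068], 0.3)]
top green_mark [([0.5818, 0.1602, 0.0116], 0.75)]
0.9 [ 0.23463047 -0.57932685  0.22260325] [9.81548919e-01 1.91211173e-01 1.95452843e-05 8.03929741e-05] 0.08706102384386315
```

View pics/top0.png

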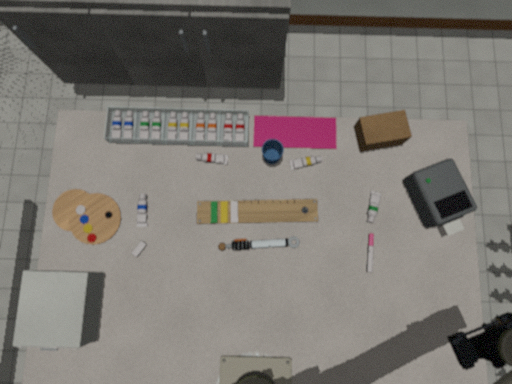

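View pics/scene0.png

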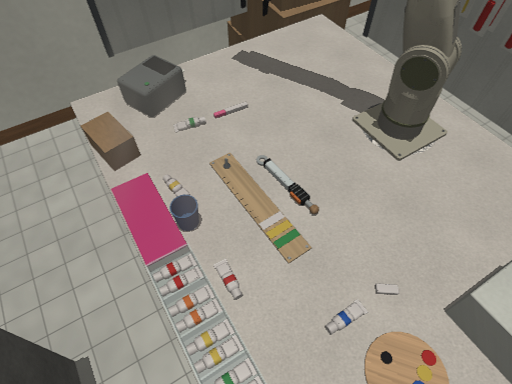

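The top and scene views agree. The stick lies along +y at x≈0.48, with its eye at about (295,242) px and its ball at (222,246) in the top view. The board is parallel to it, with the post at (305,210) and the green band at (214,211). I'll go above the stick and look from close by.

Request:
arm_command:
  xyz:
    - [0.241,0.586,-0.04]
    - [0.241,0.586,-0.04]
    - [0.241,0.586,-0.04]
    - [0.241,0.586,-0.04]
    - [0.241,0.586,-0.04]
    - [0.241,0.586,-0.04]
    - [0.241,0.586,-0.04]
    - [0.241,0.586,-0.04]
    - [0.241,0.586,-0.04]
    - [0.241,0.586,-0.04]
    - [0.241,0.586,-0.04]
    - [0.241,0.586,-0.04]
    - [0.241,0.586,-0.04]
    - [0.241,0.586,-0.04]
    - [0.241,0.586,-0.04]
    - [0.241,0.586,-0.04]
    - [0.241,0.586,-0.04]
    - [0.241,0.586,-0.04]
    - [0.241,0.586,-0.04]
    - [0.241,0.586,-0.04]
  rot:
    - [0,0,1.27]
    - [0,0,1.27]
    - [0,0,1.27]
    - [0,0,1.27]
    - [0,0,1.27]
    - [0,0,1.27]
    - [0,0,1.27]
    - [0,0,1.27]
    - [0,0,1.27]
    - [0,0,1.27]
    - [0,0,1.27]
    - [0,0,1.27]
    - [0,0,1.27]
    - [0,0,1.27]
    - [0,0,1.27]
    - [0,0,1.27]
    - [0,0,1.27]
    - [0,0,1.27]
    - [0,0,1.27]
    - [0,0,1.27]
  grip: 1

```text
time: 2.57
ee_pos: [0.4754, 0.0052, 0.1826]
eef_rot: [0.678, 0.735, -0.0, 0.0]
ft_force: [-0.4, -0.2, 0.1]
width: 0.0868
grip_force: 0.0
```

```bash
python3 - <<'E'
from h import *
for i in range(2):
    T,im=snap("wrist","w1.png")
    pts("wrist",T,["stick","eye","grip","ball","gauge","post_foot","post_top","green_mark"])
s=r.read_state();print(s["time"],s["ee_pos"],R.from_quat(s["eef_rot"]).as_matrix().round(3),s["joint_positions"],r.camera_model("wrist"))
E
```

```text
wrist stick [([0.4801, -0.0073, 0.0036], 0.83), ([0.5999, -0.1546, 0.0057], 0.56)]
wrist eye [([0.4831, -0.1187, 0.003], 0.85), ([0.5844, 0.1612, 0.0059], 0.62)]
wrist grip [([0.4662, 0.065, 0.0135], 0.84)]
wrist ball [([0.4608, 0.1248, 0.0135], 0.74)]
wrist gauge [([0.5945, 0.0099, -0.0012], 0.78), ([0.4852, -0.1229, 0.0038], 0.41)]
wrist post_foot [([0.6003, -0.1525, 0.0095], 0.64), ([0.4857, -0.12, 0.002], 0.3)]
wrist post_top [([0.4624, 0.1224, 0.017], 0.59)]
wrist green_mark [([0.5841, 0.1607, 0.0042], 0.69)]
wrist stick [([0.4776, -0.0063, 0.002], 0.7), ([0.4659, 0.0644, 0.0115], 0.17)]
wrist eye [([0.4868, -0.1199, 0.003], 0.71)]
wrist grip [([0.4674, 0.0634, 0.0167], 0.93), ([0.6023, -0.154, 0.009], 0.6)]
wrist ball [([0.4619, 0.1267, 0.0185], 0.66)]
wrist gauge [([0.5933, 0.0071, 0.0024], 0.84), ([0.4677, 0.0626, 0.016], 0.38)]
wrist post_foot [([0.6001, -0.1546, 0.0104], 0.85)]
wrist post_top []
wrist green_mark [([0.585, 0.1608, 0.0061], 0.58), ([0.4775, -0.0068, 0.0046], 0.43)]
3.4667 [0.47562564 0.00671954 0.1825585 ] [[-0.084  0.996  0.   ]
 [ 0.996  0.084  0.   ]
 [ 0.     0.    -1.   ]] [ 0.59033962  0.08078699 -0.72197911  1.86415098  0.05683124  1.21721354
 -0.06565001] {'fx': 297.3186396354542, 'fy': 297.3186396354542, 'cx': 258.47140091292454, 'cy': 187.9940343363111, 'T': array([[ 9.96506693e-01, -8.06743835e-02, -2.15883089e-02,
         4.69452071e-01],
       [ 8.35129373e-02,  9.62708014e-01,  2.57330272e-01,
         7.74708466e-02],
       [ 2.32769962e-05, -2.58234241e-01,  9.66082334e-01,
         3.44450483e-01],
       [ 0.00000000e+00,  0.00000000e+00,  0.00000000e+00,
         1.00000000e+00]])}
```

View pics/w1.png

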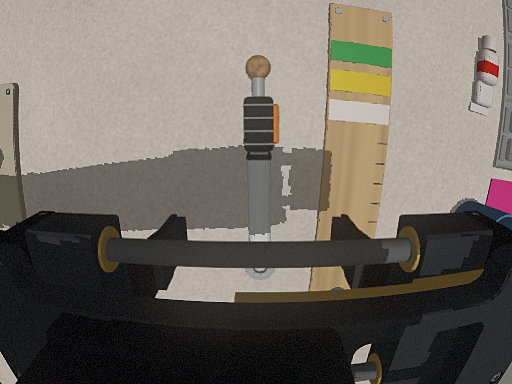

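The wrist view shows the ball at (258,67), the grip at (260,123) with the orange button on its right at (276,123), the eye at (260,271) and the green band near (361,54). I'll refine these from pixels.

```bash
cat >> h.py <<'E'
def ray(c,T,u,v,z):
    m=r.camera_model(c);a=(u-m["cx"])/m["fx"];b=(v-m["cy"])/m["fy"]
    if c=="wrist":
        t=np.hypot(a,b);d=np.array([a/t*np.sin(t),-b/t*np.sin(t),-np.cos(t)])
    else: d=np.array([a,-b,-1])
    d=T[:3,:3]@d;p=T[:3,3];return (p+d*(z-p[2])/d[2]).round(4)
E
python3 - <<'E'
from h import *
T=np.array(r.camera_model("wrist")["T"])
for n,u,v,z in [("ball",258,67,.014),("sleeveL",248.5,180,.013),("sleeveR",271,180,.013),("eye",260,271,.006),("grnL",331,54,.008),("grnR",391.5,57,.008),("whtL",329,111,.008),("whtR",389,113,.008)]:
    print(n,ray("wrist",T,u,v,z))
t=cv2.imread("pics/top0.png")
T=np.array(r.camera_model("top")["T"])
for n,u,v,z in [("eye",294,242,.006),("post",304.5,210.5,.03),("ball",222.5,246,.014)]: print(n,ray("top",T,u,v,z))
E
```

```text
ball [0.4649 0.1258 0.014 ]
sleeveL [ 0.4647 -0.0023  0.013 ]
sleeveR [ 4.904e-01 -2.000e-04  1.300e-02]
eye [ 0.4884 -0.1247  0.006 ]
grnL [0.5459 0.1517 0.008 ]
grnR [0.6215 0.1621 0.008 ]
whtL [0.5495 0.0851 0.008 ]
whtR [0.6246 0.0933 0.008 ]
eye [ 0.4861 -0.1209  0.006 ]
post [ 0.5922 -0.1534  0.03  ]
ball [0.4654 0.1221 0.014 ]
```

Request:
arm_command:
  xyz:
    - [0.001,0,-0.04]
    - [0.001,0,-0.08]
    - [0.001,0,-0.12]
    - [0.001,0,-0.15]
    - [0.001,0,-0.165]
    - [0.001,0,-0.177]
    - [0.001,0,-0.177]
    - [0.001,0,-0.177]
  rot:
    - [0,0,0.01]
    - [0,0,0.01]
    - [0,0,0.01]
    - [0,0,0.01]
    - [0,0,0.01]
    - [0,0,0.01]
    - [0,0,0.01]
    - [0,0,0.01]
  grip: 1

```text
time: 4.13
ee_pos: [0.4769, 0.0069, 0.0059]
eef_rot: [0.673, 0.74, 0.0, -0.0]
ft_force: [0.5, -0.0, -0.2]
width: 0.0871
grip_force: 0.0
```

Request:
arm_command:
  xyz:
    - [0,0,0]
    - [0,0,0]
    - [0,0,0]
    - [0,0,0]
    - [0,0,0]
    - [0,0,0]
    - [0,0,0]
    - [0,0,0]
    - [0,0,0]
    - [0,0,0]
  rot:
    - [0,0,0]
    - [0,0,0]
    - [0,0,0]
    - [0,0,0]
    - [0,0,0]
    - [0,0,0]
    - [0,0,0]
    - [0,0,0]
    - [0,0,0]
    - [0,0,0]
  grip: 0
  squeeze: 35

```text
time: 4.97
ee_pos: [0.4766, 0.0067, 0.0056]
eef_rot: [0.673, 0.74, 0.0, -0.0]
ft_force: [0.3, -0.1, 0.5]
width: 0.0283
grip_force: 0.0
```

Not quite closed yet; two more rows, then lift.

Request:
arm_command:
  xyz:
    - [0,0,0]
    - [0,0,0]
    - [0,0,0]
    - [0,0,0.02]
    - [0,0,0.04]
    - [0,0,0.06]
    - [0,0,0.08]
    - [0,0,0.08]
    - [0,0,0.08]
  rot:
    - [0,0,0]
    - [0,0,0]
    - [0,0,0]
    - [0,0,0]
    - [0,0,0]
    - [0,0,0]
    - [0,0,0]
    - [0,0,0]
    - [0,0,0]

```text
time: 5.72
ee_pos: [0.477, 0.0065, 0.0859]
eef_rot: [0.673, 0.739, 0.0, 0.001]
ft_force: [-0.5, 1.2, -3.6]
width: 0.0258
grip_force: 35.0
```

```bash
python3 - <<'E'
from h import *
for c in ("wrist","top","scene"):
    T,im=snap(c,"l_"+c+".png")
    pts(c,T,["stick","eye","grip","ball","post_foot","post_top","green_mark"])
s=r.read_state();print(s["time"],s["ee_pos"],s["width"],s["ft_force"],s["torque"])
E
```

```text
wrist stick [([0.4755, -0.0078, 0.0812], 0.59)]
wrist eye []
wrist grip [([0.4704, 0.0641, 0.0956], 0.9)]
wrist ball [([0.4633, 0.1236, 0.0954], 0.57)]
wrist post_foot []
wrist post_top []
wrist green_mark [([0.5828, 0.1634, 0.0048], 0.96)]
top stick [([0.5975, -0.1564, 0.0119], 0.53), ([0.7934, -0.0387, -0.004], 0.27)]
top eye [([0.4833, -0.1161, 0.082], 0.55)]
top grip [([0.4739, 0.0633, 0.0956], 0.44)]
top ball [([0.463, 0.1251, 0.0932], 0.52)]
top post_foot [([0.6006, -0.1564, 0.0102], 0.7), ([0.7739, -0.1623, 0.0017], 0.52)]
top post_top [([0.6004, -0.1561, 0.0443], 0.83)]
top green_mark [([0.5836, 0.1632, 0.0119], 0.84)]
scene stick [([0.4811, -0.0083, 0.0796], 0.65)]
scene eye [([0.4865, -0.1204, 0.0807], 0.58)]
scene grip [([0.4717, 0.0626, 0.0934], 0.81), ([0.4488, 0.4095, 0.0013], 0.31)]
scene ball [([0.4635, 0.1251, 0.0962], 0.96)]
scene post_foot [([0.5935, -0.1555, 0.0075], 0.96), ([0.4669, 0.1276, 0.0953], 0.53)]
scene post_top [([0.5945, -0.157, 0.0432], 0.74)]
scene green_mark [([0.5845, 0.163, 0.0139], 0.91)]
6.9167 [0.47663426 0.00668028 0.08557796] 0.025538282627891214 [ 0.33833336 -0.1341924  -2.41080725] [ 0.00294549 -0.07200056  0.00853321]
```

View pics/l_wrist.png

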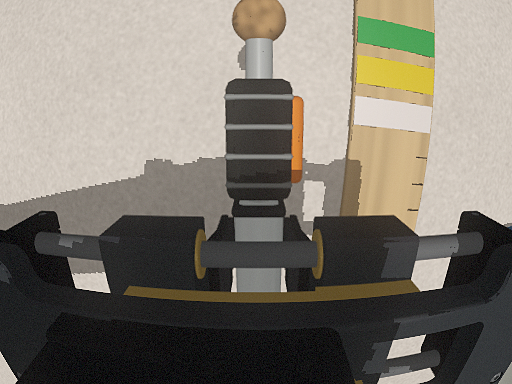

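The stick is held level and flat. In the wrist view the ball is at (259,18) and the grip at (259,138). Next I move the eye above the post, 30 mm clear, and check the relative alignment.

Request:
arm_command:
  xyz:
    - [0.029,-0.009,0]
    - [0.058,-0.018,0]
    - [0.087,-0.027,0]
    - [0.105,-0.034,0]
    - [0.115,-0.037,0]
    - [0.115,-0.037,-0.01]
    - [0.115,-0.037,-0.02]
    - [0.115,-0.037,-0.02]
    - [0.115,-0.037,-0.02]
  rot:
    - [0,0,-0.02]
    - [0,0,-0.04]
    - [0,0,-0.052]
    - [0,0,-0.052]
    - [0,0,-0.052]
    - [0,0,-0.052]
    - [0,0,-0.052]
    - [0,0,-0.052]
    - [0,0,-0.052]

```text
time: 7.67
ee_pos: [0.59, -0.0299, 0.0644]
eef_rot: [0.692, 0.722, -0.001, -0.001]
ft_force: [-0.3, 0.1, -2.4]
width: 0.026
grip_force: 35.0
```

```bash
python3 - <<'E'
from h import *
C=[]
for c in ("top","scene","wrist"):
    T,im=snap(c,"p_"+c+".png")
    pts(c,T,["eye","grip","ball","post_foot","post_top","green_mark"])
    m=r.camera_model(c)
    if c!="wrist":
        p=np.linalg.inv(T)@np.array([.597,-.156,.05,1]);u=m["cx"]+m["fx"]*p[0]/-p[2];v=m["cy"]-m["fy"]*p[1]/-p[2]
        u,v=int(u),int(v);print(c,u-25,v-25);C.append(cv2.resize(im[v-25:v+25,u-25:u+25,::-1],(400,400),interpolation=cv2.INTER_CUBIC))
cv2.imwrite("pics/crop.png",np.hstack(C))
s=r.read_state();print(s["time"],s["ee_pos"],s["eef_rot"],s["ft_force"])
E
```

```text
top eye [([0.5894, -0.1508, 0.0604], 0.62)]
top grip [([0.7748, 0.1771, 0.0001], 0.38)]
top ball []
top post_foot [([0.5989, -0.1598, 0.0079], 0.94)]
top post_top [([0.5989, -0.1593, 0.0464], 0.57), ([0.586, 0.1588, 0.0105], 0.24)]
top green_mark [([0.5835, 0.1605, 0.01], 0.58)]
top 281 183
scene eye [([0.5958, -0.1559, 0.061], 0.62)]
scene grip [([0.5884, 0.0252, 0.073], 0.88)]
scene ball [([0.5876, 0.0907, 0.078], 0.88), ([0.5948, -0.0481, 0.0558], 0.72)]
scene post_foot [([0.5971, -0.1564, 0.0077], 0.82)]
scene post_top []
scene green_mark [([0.5821, 0.1618, 0.0126], 0.57)]
scene 200 131
wrist eye []
wrist grip [([0.5871, 0.0286, 0.0745], 0.87)]
wrist ball []
wrist post_foot []
wrist post_top []
wrist green_mark []
8.7167 [ 0.59163317 -0.0303246   0.065569  ] [6.92116294e-01 7.21786003e-01 3.14853413e-05 1.32274705e-05] [ 0.22059839 -0.795543   -2.08206996]
```

View pics/crop.png

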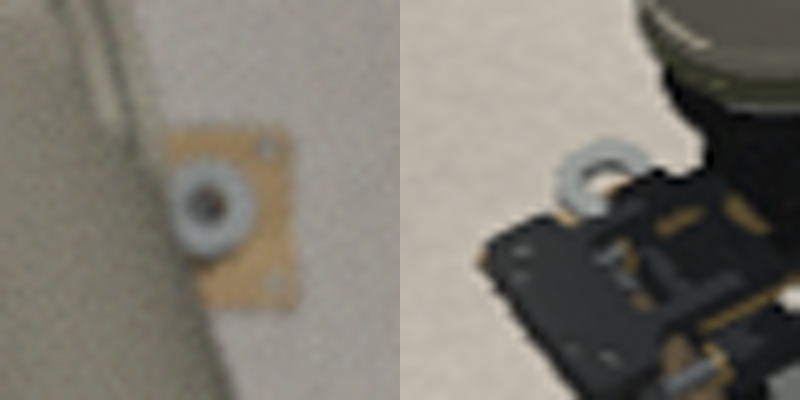

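In the top crop the ring is at (210,208) and the dark post tip shows through the hole at about (210,203). I'll quantify the offset, including parallax.

```bash
python3 - <<'E'
from h import *
T=np.array(r.camera_model("top")["T"]);print(T[:3,3])
print("ring",ray("top",T,281+210/8-.5+.06,183+208/8-.5+.06,.066))
print("tip",ray("top",T,281+210/8-.5,183+203/8-.5,.046))
C=[]
for f in ("top0.png","p_top.png"):
    im=cv2.imread("pics/"+f)[195:225,292:322]; C.append(cv2.resize(im,(390,390),interpolation=cv2.INTER_NEAREST))
cv2.imwrite("pics/cmp.png",np.hstack(C))
E
```

```text
[0.39043618 0.00862321 1.33086083]
ring [ 0.5934 -0.1566  0.066 ]
tip [ 0.5989 -0.159   0.046 ]
```

View pics/cmp.png

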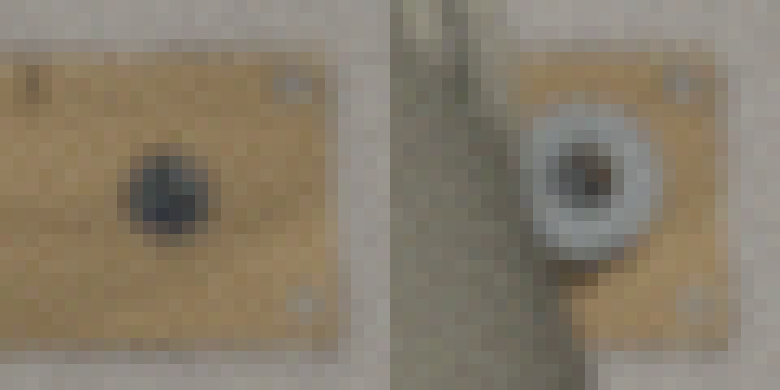

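```bash
python3 - <<'E'
from h import *
T=np.array(r.camera_model("top")["T"])
for n,u,v,z in [("ring",306.8,208.6,.066),("edge_hi",317.2,198.2,.008),("edge_lo",317.8,221.2,.008),("postblob",304.4,209.5,.027),("posttop_right",306.5,207.5,.03)]:print(n,ray("top",T,u,v,z))
im=cv2.imread("pics/top0.png").astype(int)
print(im[205:215,298:314].sum(2))
# board mask edges by centre line
hsv=cv2.cvtColor(cv2.imread("pics/top0.png"),cv2.COLOR_BGR2HSV)
m=((hsv[...,1]>70)).astype(np.uint8);m[:190]=0;m[232:]=0;m[:,:190]=0;m[:,325:]=0
n,l,st,_=cv2.connectedComponentsWithStats(m);k=1+st[1:,4].argmax();p=np.argwhere(l==k)[:,::-1].astype(np.float32)
b=cv2.boxPoints(cv2.minAreaRect(p));print([ray("top",T,*q,.008) for q in b])
s=np.array([ray("top",T,*q,.008)[:2] for q in b]);c=s.mean(0);print(c)
E
```

```text
ring [ 0.5932 -0.1565  0.066 ]
edge_hi [ 0.6402 -0.2003  0.008 ]
edge_lo [ 0.5596 -0.2022  0.008 ]
postblob [ 0.5961 -0.1534  0.027 ]
posttop_right [ 0.6028 -0.1602  0.03  ]
[[360 355 369 357 345 363 344 329 364 358 358 358 360 354 357 356]
 [371 353 363 365 337 307 295 313 328 352 351 350 366 337 353 354]
 [371 365 367 342 300 269 228 260 291 322 341 357 344 348 349 351]
 [362 363 349 330 271 227 193 239 270 288 315 352 341 350 356 344]
 [351 352 341 286 236 207 192 212 232 253 299 331 347 336 329 346]
 [346 336 336 271 232 212 190 173 181 240 296 331 337 335 328 327]
 [337 330 338 297 246 198 164 175 186 232 280 327 321 334 322 334]
 [316 337 328 325 278 252 217 200 237 281 318 325 314 323 340 342]
 [337 340 332 336 336 307 273 274 292 321 328 341 351 346 354 364]
 [346 347 345 339 339 341 315 317 322 331 344 344 358 363 361 381]]
[array([0.6244, 0.076 , 0.008 ]), array([ 0.6382, -0.1983,  0.008 ]), array([ 0.5614, -0.1998,  0.008 ]), array([0.5479, 0.0716, 0.008 ])]
[ 0.592975 -0.062625]
```

Request:
arm_command:
  xyz:
    - [0.0025,0.0005,0]
    - [0.0025,0.0005,-0.006]
    - [0.0025,0.0005,-0.012]
    - [0.0025,0.0005,-0.016]
    - [0.0025,0.0005,-0.02]
    - [0.0025,0.0005,-0.024]
    - [0.0025,0.0005,-0.024]
    - [0.0025,0.0005,-0.024]
  rot:
    - [0,0,0.003]
    - [0,0,0.003]
    - [0,0,0.003]
    - [0,0,0.003]
    - [0,0,0.003]
    - [0,0,0.003]
    - [0,0,0.003]
    - [0,0,0.003]

```text
time: 9.38
ee_pos: [0.594, -0.0298, 0.0413]
eef_rot: [0.691, 0.723, -0.0, -0.0]
ft_force: [-0.2, 0.4, -2.7]
width: 0.0259
grip_force: 35.0
```

```bash
python3 - <<'E'
from h import *
C=[]
for c,(u,v) in (("top",(292,195)),("scene",(212,140))):
    T,im=snap(c,"q_"+c+".png")
    C.append(cv2.resize(im[v:v+30,u:u+30,::-1],(390,390),interpolation=cv2.INTER_NEAREST))
    pts(c,T,["eye","ball","grip"])
cv2.imwrite("pics/cmp2.png",np.hstack(C))
s=r.read_state();print(s["time"],s["ee_pos"],s["ft_force"],s["torque"])
E
```

```text
top eye [([0.5967, -0.1511, 0.0366], 0.6)]
top ball [([0.5899, 0.0886, 0.0507], 0.7)]
top grip [([0.5895, 0.0251, 0.0533], 0.77), ([0.6176, -0.3919, 0.0006], 0.15)]
scene eye [([0.5992, -0.1578, 0.036], 0.7), ([0.5876, 0.0114, -0.0007], 0.21)]
scene ball [([0.5891, 0.0898, 0.0492], 0.95)]
scene grip [([0.5933, 0.0257, 0.0514], 0.6)]
9.7833 [ 0.5941955  -0.02982084  0.0417349 ] [-0.19560111 -0.39982318 -2.96388284] [-0.01687818 -0.12194884 -0.03957871]
```

View pics/cmp2.png

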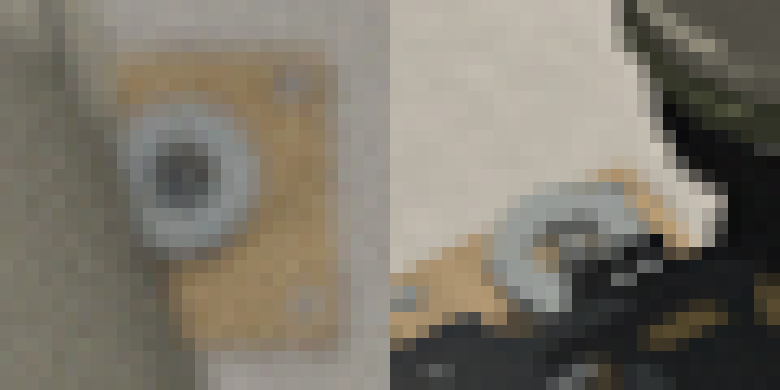

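Both views show the grey post tip inside the hole, and the forces haven't changed, so the ring is over the post. I'll continue down.

Request:
arm_command:
  xyz:
    - [0,0,-0.006]
    - [0,0,-0.012]
    - [0,0,-0.018]
    - [0,0,-0.022]
    - [0,0,-0.025]
    - [0,0,-0.0275]
    - [0,0,-0.0275]
    - [0,0,-0.0275]
  rot:
    - [0,0,0]
    - [0,0,0]
    - [0,0,0]
    - [0,0,0]
    - [0,0,0]
    - [0,0,0]
    - [0,0,0]
    - [0,0,0]

```text
time: 10.45
ee_pos: [0.5943, -0.0298, 0.0141]
eef_rot: [0.691, 0.723, 0.0, 0.0]
ft_force: [0.7, 0.2, -3.0]
width: 0.0258
grip_force: 35.0
```

Request:
arm_command:
  xyz:
    - [0,0,0]
    - [0,0,0]
    - [0,0,0]
    - [0,0,0]
    - [0,0,0]
    - [0,0,0]
    - [0,0,0]
    - [0,0,0]
    - [0,0,0.02]
    - [0,0,0.05]
    - [0,0,0.09]
    - [0,0,0.12]
    - [0,0,0.12]
    - [0,0,0.12]
  rot:
    - [0,0,0]
    - [0,0,0]
    - [0,0,0]
    - [0,0,0]
    - [0,0,0]
    - [0,0,0]
    - [0,0,0]
    - [0,0,0]
    - [0,0,0]
    - [0,0,0]
    - [0,0,0]
    - [0,0,0]
    - [0,0,0]
    - [0,0,0]
  grip: 1

```text
time: 11.62
ee_pos: [0.5953, -0.0298, 0.1359]
eef_rot: [0.691, 0.723, 0.001, 0.002]
ft_force: [-0.2, -0.9, -0.4]
width: 0.087
grip_force: 0.0
```

```bash
python3 - <<'E'
from h import *
for c in ("top","scene","wrist"):
    T,im=snap(c,"r_"+c+".png")
    pts(c,T,["eye","ball","grip","green_mark"])
s=r.read_state();print(s["time"],s["ee_pos"],s["ft_force"],s["width"])
C=[cv2.resize(cv2.imread("pics/r_wrist.png"),(400,300)),cv2.resize(cv2.imread("pics/r_scene.png")[130:280,170:370],(400,300))]
cv2.imwrite("pics/r.png",np.hstack(C))
E
```

```text
top eye [([0.5945, -0.1521, 0.0106], 0.84), ([0.5853, 0.161, 0.0099], 0.27)]
top ball [([0.5914, 0.0874, 0.0213], 0.64)]
top grip [([0.5953, 0.0238, 0.0242], 0.8)]
top green_mark [([0.5819, 0.1597, 0.0112], 0.81)]
scene eye [([0.6001, -0.156, 0.0095], 0.96)]
scene ball [([0.5905, 0.0909, 0.0234], 0.66)]
scene grip [([0.59, 0.0256, 0.0214], 0.76)]
scene green_mark []
wrist eye [([0.5967, -0.1567, 0.0114], 0.62)]
wrist ball [([0.5862, 0.0881, 0.0242], 0.69)]
wrist grip [([0.5895, 0.0268, 0.0232], 0.94)]
wrist green_mark []
12.3667 [ 0.59413029 -0.02980358  0.13406113] [0.46348397 0.92842489 0.34353871] 0.08738714917092368
```

View pics/r.png

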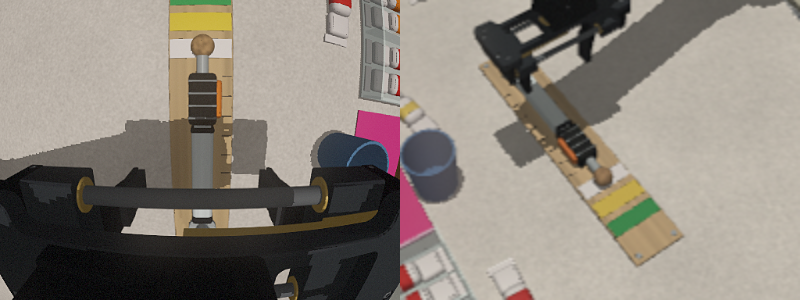

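The stick lies flat on the board: in the left panel the ball is over the white band at (203,45), and the grip is at (203,98) with the button to its right. The hand is off it. Now I go to the grip.

Request:
arm_command:
  xyz:
    - [-0.002,0.03,0]
    - [-0.002,0.056,0]
    - [-0.002,0.056,-0.04]
    - [-0.002,0.056,-0.075]
    - [-0.002,0.056,-0.1]
    - [-0.002,0.056,-0.115]
    - [-0.002,0.056,-0.122]
    - [-0.002,0.056,-0.122]
    - [-0.002,0.056,-0.122]
  rot:
    - [0,0,0]
    - [0,0,0]
    - [0,0,0]
    - [0,0,0]
    - [0,0,0]
    - [0,0,0]
    - [0,0,0]
    - [0,0,0]
    - [0,0,0]

```text
time: 13.12
ee_pos: [0.5926, 0.0263, 0.0128]
eef_rot: [0.691, 0.723, 0.0, 0.0]
ft_force: [-0.2, -0.6, -0.3]
width: 0.087
grip_force: 0.0
```

Request:
arm_command:
  xyz:
    - [0,0,0]
    - [0,0,0]
    - [0,0,0]
    - [0,0,0]
    - [0,0,0]
    - [0,0,0]
    - [0,0,0]
    - [0,0,0]
    - [0,0,0]
    - [0,0,0]
    - [0,0,0]
    - [0,0,0]
  rot:
    - [0,0,0]
    - [0,0,0]
    - [0,0,0]
    - [0,0,0]
    - [0,0,0]
    - [0,0,0]
    - [0,0,0]
    - [0,0,0]
    - [0,0,0]
    - [0,0,0]
    - [0,0,0]
    - [0,0,0]
  grip: 0
  squeeze: 40

```text
time: 14.12
ee_pos: [0.5916, 0.0263, 0.0121]
eef_rot: [0.691, 0.723, -0.0, -0.0]
ft_force: [-4.6, 0.3, 6.0]
width: 0.0315
grip_force: 40.0
```

Width is 31.5 mm, so the button is in. Pull along the board, first 40 mm.

Request:
arm_command:
  xyz:
    - [-0.0002,0.005,0]
    - [-0.0005,0.012,0]
    - [-0.0009,0.02,0]
    - [-0.0013,0.028,0]
    - [-0.0016,0.036,0]
    - [-0.0022,0.048,0]
    - [-0.0026,0.056,0]
    - [-0.0026,0.056,0]
    - [-0.0026,0.056,0]
  rot:
    - [0,0,0]
    - [0,0,0]
    - [0,0,0]
    - [0,0,0]
    - [0,0,0]
    - [0,0,0]
    - [0,0,0]
    - [0,0,0]
    - [0,0,0]

```text
time: 14.87
ee_pos: [0.5899, 0.0822, 0.0121]
eef_rot: [0.691, 0.723, 0.0, 0.0]
ft_force: [-0.2, -1.2, 1.1]
width: 0.0316
grip_force: 40.0
```

Force is lower than I expected, so check where the eye is before going on.

```bash
python3 - <<'E'
from h import *
C=[]
for c in ("top","scene","wrist"):
    T,im=snap(c,"s_"+c+".png")
    pts(c,T,["eye","ball","grip"])
    s=r.read_state();print(s["ft_force"],s["ee_pos"],s["width"])
C=[cv2.resize(cv2.imread("pics/s_top.png")[170:250,190:330],(400,228)),cv2.resize(cv2.imread("pics/s_scene.png")[130:280,170:370],(400,228))]
cv2.imwrite("pics/s.png",np.vstack([np.hstack(C),cv2.resize(cv2.imread("pics/s_wrist.png"),(800,600))[:360]]))
E
```

```text
top eye [([0.5967, -0.1512, 0.0073], 0.93), ([0.5869, 0.1419, 0.0219], 0.33)]
top ball [([0.5855, 0.1468, 0.0246], 0.55)]
top grip [([0.7906, -0.0398, -0.0008], 0.34)]
[ 0.68473807 -1.09706657  1.19627878] [0.58982189 0.08185343 0.01212441] 0.031230423156739084
scene eye [([0.6, -0.1536, 0.011], 0.87)]
scene ball [([0.5869, 0.1444, 0.0231], 0.59), ([0.7691, -0.1563, -0.0007], 0.28)]
scene grip [([0.5924, -0.1555, 0.0088], 0.69), ([0.5904, 0.0818, 0.0236], 0.61)]
[ 1.21926229 -3.53452388  1.14898296] [0.58981749 0.08188533 0.01213434] 0.03175294412892198
wrist eye []
wrist ball [([0.5845, 0.1431, 0.0244], 0.61)]
wrist grip [([0.5888, 0.0827, 0.0227], 0.66)]
[ 1.37834217 -2.82761215  0.48829288] [0.58976948 0.08181477 0.01214334] 0.031357338135623386
```

View pics/s.png

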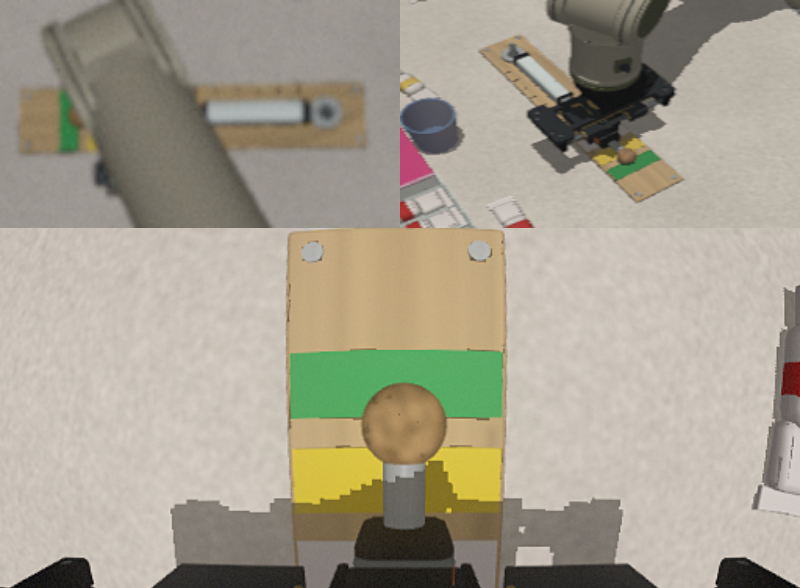

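The eye is on the post (top panel, at (325,112)), and the ball is past the yellow band at the green edge. I pull on gently until the hard end.

Request:
arm_command:
  xyz:
    - [-0.0002,0.004,0]
    - [-0.0004,0.008,0]
    - [-0.0005,0.011,0]
    - [-0.0006,0.013,0]
    - [-0.0006,0.013,0]
    - [-0.0006,0.013,0]
  rot:
    - [0,0,0]
    - [0,0,0]
    - [0,0,0]
    - [0,0,0]
    - [0,0,0]
    - [0,0,0]

```text
time: 15.97
ee_pos: [0.589, 0.0936, 0.0121]
eef_rot: [0.691, 0.722, -0.001, 0.001]
ft_force: [-0.2, -7.5, 3.1]
width: 0.0318
grip_force: 40.0
```

Request:
arm_command:
  xyz:
    - [-0.0001,0.001,0]
    - [-0.0001,0.002,0]
    - [-0.0001,0.003,0]
    - [-0.0001,0.003,0]
  rot:
    - [0,0,0]
    - [0,0,0]
    - [0,0,0]
    - [0,0,0]

```text
time: 16.3
ee_pos: [0.589, 0.0961, 0.0121]
eef_rot: [0.692, 0.722, -0.001, 0.001]
ft_force: [0.3, -8.5, 2.9]
width: 0.0314
grip_force: 40.0
```

Request:
arm_command:
  xyz:
    - [0,0.001,0]
    - [0,0.002,0]
    - [0,0.003,0]
    - [0,0.003,0]
    - [0,0.003,0]
  rot:
    - [0,0,0]
    - [0,0,0]
    - [0,0,0]
    - [0,0,0]
    - [0,0,0]

```text
time: 16.72
ee_pos: [0.589, 0.0989, 0.0121]
eef_rot: [0.692, 0.722, -0.001, 0.001]
ft_force: [0.1, -8.6, 4.6]
width: 0.0318
grip_force: 40.0
```

Request:
arm_command:
  xyz:
    - [0,0.001,0]
    - [0,0.002,0]
    - [0,0.003,0]
    - [0,0.003,0]
    - [0,0.003,0]
  rot:
    - [0,0,0]
    - [0,0,0]
    - [0,0,0]
    - [0,0,0]
    - [0,0,0]

```text
time: 17.13
ee_pos: [0.589, 0.1003, 0.0121]
eef_rot: [0.692, 0.722, -0.002, 0.001]
ft_force: [-0.7, -14.4, 6.4]
width: 0.0314
grip_force: 40.0
```

```bash
python3 - <<'E'
from h import *
for c in ("top","scene","wrist"):
    T,im=snap(c,"t_"+c+".png")
    pts(c,T,["eye","ball","grip","post_top"])
    s=r.read_state();print(s["ft_force"],s["ee_pos"],s["width"])
E
```

```text
top eye [([0.5953, -0.1462, 0.01], 0.76)]
top ball []
top grip [([0.5883, 0.0096, -0.0003], 0.63), ([0.6125, -0.3918, 0.0052], 0.48)]
top post_top [([0.5971, -0.159, 0.0464], 0.61)]
[ -0.48376813 -13.35957586   6.32615955] [0.58898813 0.10034541 0.01206811] 0.03157417387104112
scene eye [([0.5995, -0.1526, 0.0072], 0.71), ([0.5822, 0.1613, 0.0125], 0.44)]
scene ball [([0.586, 0.164, 0.0247], 0.76)]
scene grip [([0.5875, 0.1025, 0.0208], 0.47)]
scene post_top [([0.5943, -0.1544, 0.0443], 0.57), ([0.6148, -0.3917, 0.0032], 0.39)]
[ -0.7129482  -13.01408643   5.67938211] [0.58900029 0.10039989 0.01209465] 0.03170714307171148
wrist eye []
wrist ball [([0.5834, 0.1633, 0.0242], 0.56)]
wrist grip [([0.5839, 0.1002, 0.0234], 0.92)]
wrist post_top []
[ -1.34716306 -13.38739501   5.13755272] [0.58900843 0.10038715 0.01208934] 0.03174067397398692
```

Request:
arm_command:
  xyz:
    - [0,0.001,0]
    - [0,0.001,0]
    - [0,0.001,0]
    - [0,0.001,0]
  rot:
    - [0,0,0]
    - [0,0,0]
    - [0,0,0]
    - [0,0,0]

```text
time: 18.22
ee_pos: [0.589, 0.1005, 0.0121]
eef_rot: [0.692, 0.722, -0.002, 0.002]
ft_force: [-0.3, -15.7, 6.9]
width: 0.0318
grip_force: 40.0
```

```bash
python3 - <<'E'
from h import *
for c in ("top","scene","wrist"): T,im=snap(c,"u_"+c+".png")
s=r.read_state();print(s["time"],s["ft_force"],s["ee_pos"],s["width"])
C=[cv2.resize(cv2.imread("pics/u_top.png")[170:250,190:330],(400,228)),cv2.resize(cv2.imread("pics/u_scene.png")[130:280,170:370],(400,228))]
cv2.imwrite("pics/u.png",np.vstack([np.hstack(C),cv2.resize(cv2.imread("pics/u_wrist.png"),(800,600))[:360]]))
E
```

```text
18.3667 [ -1.49765984 -16.30716086   8.01511721] [0.58902895 0.10042043 0.01209751] 0.03158122470240905
```

View pics/u.png

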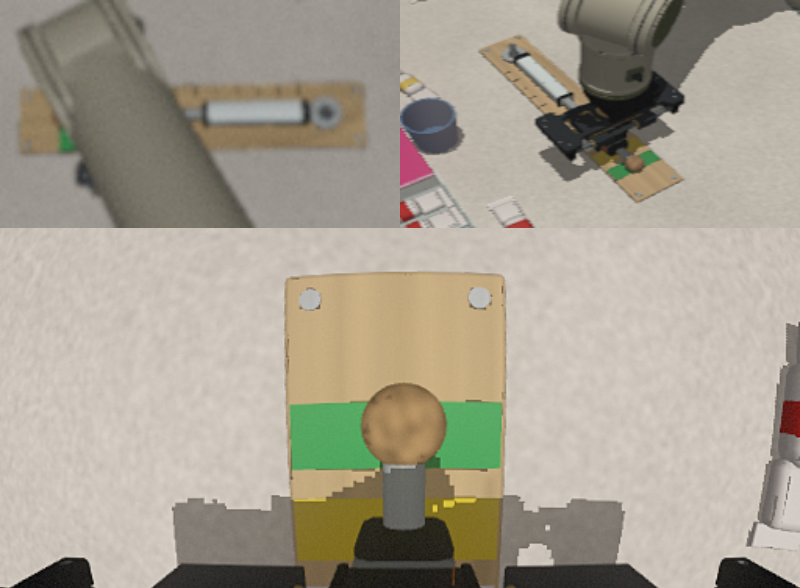

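The pull has stalled at the hard end with about 16 N. The ball is over the green band at (403,425), the eye is still on the post at (325,112) in the top panel, and the grip is held. Handing in.

```bash
python3 -c "
from bench import r
print(r.close_job())"
```

```text
the job is handed in; nothing more can be done
None
```

The job is handed in: the stick's eye is on the post, the stick is pulled out to the second stop with its ball over the green band, and the arm is still holding it by the grip with the button pressed.

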